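Empty the dustpan into the carry tote and hold the tote up

TASK

Tip all five pine offcuts from the dustpan into the wooden carry tote and lay the empty dustpan back down flat on the bench. Then lift the tote by its handle rail, keeping it level, to about a hand's width (10 cm) above the bench, so that the bench under it can be brushed, and finish while holding it there, level and still, with the offcuts in it and nothing else carrying it. Leave the mallet, the chisel, the pine board and the brush where they are.

Things in the scene. Friction and masses are not known exactly. Their poses are not given: they have to be found in the camera images.
- dustpan: grey plastic dustpan, 0.16 kg, the offcuts loose in it. Pan 170 (x) x 180 (y) mm, floor 3 mm, back wall (y = -90) 50 high, side walls falling from 50 (back) to 18 (front), open lip at y = +90; handle out of the back wall along -y. Origin: centre of the pan's underside, at bench height when it lies flat; z up. Offcuts slide out when it is tipped lip down by some 25 to 40 degrees
- dustpan_handle (a point): grip point in the middle of the dustpan's handle, at (0, -150, 42) mm in the dustpan's frame, axes as the dustpan's: the handle is a bar 26 mm wide (x), 18 mm thick, running along y from -90 to -210 mm and rising 6 degrees towards its end; its underside is about 33 mm above the bench here
- dustpan_lip (a point): middle of the dustpan's open front edge, at (0, 90, 3) mm in the dustpan's frame
- tote: wooden carry tote, 0.62 kg, on the bench ahead of the dustpan's lip (+y): open box 280 (x) x 190 (y) mm outside, long walls 9 thick and 65 high, floor 6 thick, end boards 12 thick tapering up to 195 high, joined by a handle rail along x above the middle; open on both sides of the rail. Origin: centre of its underside; z up
- tote_handle (a point): middle of the tote's handle rail, at (0, 0, 165) mm in the tote's frame, above the empty tote's centre of mass; axes as the tote's. The rail is a round wooden bar, 24 mm in diameter, along x between the end boards (free from x = -128 to 128); a grip of 40 to 80 N carries it steadily
- offcut0: chunky pine offcut, 45 x 32 x 28 mm (x, y, z), some 15 to 20 g, in the dustpan at the start; origin at the centre of its face that is underneath at the start
- offcut1: chunky pine offcut, 34 x 34 x 34 mm (x, y, z), some 15 to 20 g, in the dustpan at the start; origin at the centre of its face that is underneath at the start
- offcut2: chunky pine offcut, 52 x 26 x 26 mm (x, y, z), some 15 to 20 g, in the dustpan at the start; origin at the centre of its face that is underneath at the start
- offcut3: chunky pine offcut, 38 x 30 x 40 mm (x, y, z), some 15 to 20 g, in the dustpan at the start; origin at the centre of its face that is underneath at the start
- offcut4: chunky pine offcut, 42 x 42 x 20 mm (x, y, z), some 15 to 20 g, in the dustpan at the start; origin at the centre of its face that is underneath at the start
- mallet: bystander: round wooden mallet standing on its head, 86 mm across, 248 mm tall; origin at the centre of its foot
- chisel: bystander: chisel with a beech handle, 265 mm long along its x, 26 mm high, lying on the bench; origin under the front of its handle
- lap_board: bystander: pine board with a half-lap cut at one end, 190 (x) x 70 x 18 mm, lying on the bench; origin underneath, about the middle
- bench_brush: bystander: hand brush, dark bristles down and wooden stock, 290 mm long along its x, 60 mm high; origin underneath, about the middle

How it is judged:
By the outcome, as a careful person would: the job done as asked, in the order asked, and still so for the second after the job is handed in, while the arm keeps its last pose, push and grip.
It also fails if it takes over 72 s, if anything falls off the work surface, if the arm or the gripper's body presses on something with over 40 N, if the wrist force passes 120 N, or if a joint passes its speed limit or range.

ROBOT

A 7-joint arm with a two-finger parallel gripper is mounted at the origin on the work surface. World frame = base frame: x ahead of the robot, y to its left, z up, the work surface at z = 0. Lengths are in m, angles in rad, forces in N, time in s.
With the tool pointing down it reaches from about 0.4 to 0.85 m from the base axis. Payload 4.5 kg.
Tool frame: the origin (TCP) lies on the centre line of the jaws, within the pads' length; the fingertips stand 25 mm ahead of it and the grasp point (between the pads) lies 6 mm ahead of it; y points along the fingers, z is the direction in which the jaws open and shut, and the axes are right-handed (so a half turn about y gives the same grasp; the last joint's range is limited). The gripper opens to 85 mm and grips with 20 to 120 N. Pads are 22 mm wide; open, the fingers measure 114 mm over their backs; the gripper's body (76 mm by 85 mm) begins 54 mm behind the grasp point. The pads swing forward as they close: fully open they stand 13 mm farther back than shut.
Start: joints at [1.371, 0.689, -0.195, 1.565, 0.157, 0.902, -0.215], TCP at [0.145, -0.608, 0.256] pointing down, gripper open.
Joint ranges: [-3.01, 3.01], [-0.46, 2.08], [-1.47, 1.51], [0.13, 2.56], [-1, 4.14], [0.04, 2.09], [-2.66, 2.66]. Speed limits (rad/s): [2.57, 2.57, 3.14, 3.14, 3.14, 3.14, 3.14].

INTERFACE

Orientations are given as a unit quaternion [w, x, y, z].
In Python, from cell import env, vision gives the robot as it stands.
- The arm moves only by the tool arm_command, never from a script. Its argument "rows" is a list of rows, each a list of 3 entries, a list of its own where there are three numbers: the shift along the tool's x, y, z in cm, then the turn, a rotation vector about the tool's x, y, z in degrees, then the finger opening in cm, from 0 to 8.54. A call has 1 to 20 rows; each row is the pose to reach, as a shift and turn from the pose commanded when the call began, along the tool's axes at that moment; what a row does not reach only later rows make up. A row lasts 1/12 s, in which the tool goes at most 41.7 mm and 7.16 degrees, less where a joint would pass 70% of its speed; a pose out of reach is approached as far as the arm can. A call with a gripper value outside its range is refused whole. The fingers move at their own pace and stop on an object; "squeeze" is the grip in N (left out, the last holds). Time passes only in rows, so rows that repeat a pose let the fingers close. It gives the time, the measured TCP pose, the force and the opening at its end, in the units of the state.
- env.observe(): the state, without advancing time (a new reading comes with each control period).
- vision.camera(name): name is "side" or "top"; returns the picture (400x640x3 uint8, red, green, blue); there is no depth.
- vision.camera_model(name): a dict with "K" (3x3 intrinsics, pixels), "dist" ([k1, k2, p1, p2, k3] as OpenCV has them; the pictures are not rectified), "xyz" and "orientation" of the camera in the world. Camera axes: x right, y down, z forward; pixel columns grow to the right and rows downward; lengths in m; the calibration is good to about 2 mm. A picture is of the moment at which its call begins. camera_model takes no time and is no camera call.
- env.finish_job(): hands the job in, once; it reports no verdict.
The state is a dict: "t": time; "joint_pos": joint angles; "joint_velocities": joint speeds; "joint_torque": joint torques, N m; "position": TCP position; "tcp_rot": TCP orientation; "force": force on the tool from outside, world axes, zero at the start; "torque": the same for the moment, N m; "finger_gap": opening from 0.0 (shut) to 1.0 (fully open).
Only numpy, scipy, OpenCV 4.12 (cv2) and the standard library are available. Lean on these libraries where they do the work, as an engineer would, in place of code of your own. Each camera call takes 0.05 s, during which the arm holds its last target. There are 200 camera calls.

## Working session

There is one attempt and no reset: what is moved stays moved. The work goes in short steps, Python scripts to look and compute and a tool call to move; the robot and the scene stay as the last step left them, time stands still between calls to the robot, and variables do not carry over. Pictures are saved under pics/ and viewed, about 8 in all and at most 12, crops included, and the job is handed in when it is done.

Besides the shell and the picture viewer there is one more tool, called after "Emit:" in YAML: its name, and indented under it one key for each argument. arm_command: Moves the arm, as the interface text tells. Its arguments: {"type":"object","properties":{"rows":{"type":"array","items":{"type":"array"}},"squeeze":{"type":"number"}},"required":["rows"]}

```bash
mkdir -p pics; ls
python3 - <<'E'
from cell import env, vision
import cv2
for n in("top","side"):
    cv2.imwrite(f"pics/{n}0.png",vision.camera(n)[:,:,::-1]); print(vision.camera_model(n))
print(env.observe())
E
```

```text
pics
{'K': array([[508.74983813,   0.        , 317.81124264],
       [  0.        , 508.74983813, 194.85354773],
       [  0.        ,   0.        ,   1.        ]]), 'dist': array([0.04719919, 0.        , 0.        , 0.        , 0.        ]), 'xyz': array([ 0.38073407, -0.01692576,  1.69345615]), 'orientation': array([ 0.03762802, -0.69674062,  0.71478857, -0.04705251])}
{'K': array([[403.20895851,   0.        , 320.89905778],
       [  0.        , 403.20895851, 207.11728876],
       [  0.        ,   0.        ,   1.        ]]), 'dist': array([-0.06904875,  0.        ,  0.        ,  0.        ,  0.        ]), 'xyz': array([ 0.16669564, -0.86353233,  0.88927394]), 'orientation': array([-0.41696949,  0.88613969, -0.17995379,  0.09224707])}
{'t': 0.1, 'joint_pos': array([ 1.37078776,  0.68990201, -0.19454935,  1.56623909,  0.1573185 ,
        0.90246947, -0.21508425]), 'joint_velocities': array([ 0.00042691, -0.00219298,  0.00042639, -0.00235212,  0.00028816,
        0.00022289,  0.00033641]), 'joint_torque': array([-2.11994331e-03, -5.40600979e+01, -1.27072725e+00, -1.58986384e+01,
        9.44829080e-03,  4.39933836e-03, -4.13180231e-06]), 'position': array([ 0.14465208, -0.60748466,  0.25556401]), 'tcp_rot': array([ 0.08241445, -0.08262529,  0.70283916, -0.70171079]), 'force': array([-0.19850209, -0.29062197, -0.52005948]), 'torque': array([0.03730236, 0.0148111 , 0.06198011]), 'finger_gap': 0.9974891378157931}
```

View pics/top0.png

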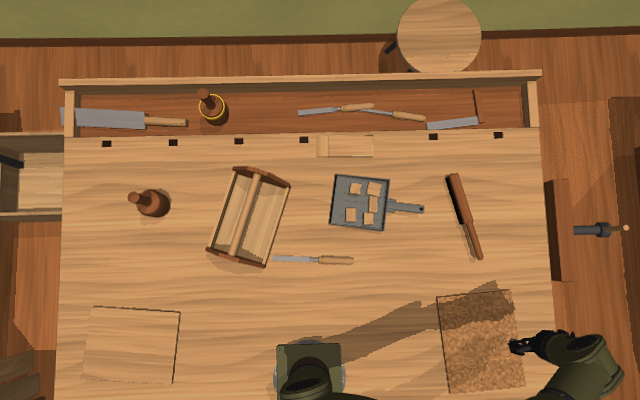

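View pics/side0.png

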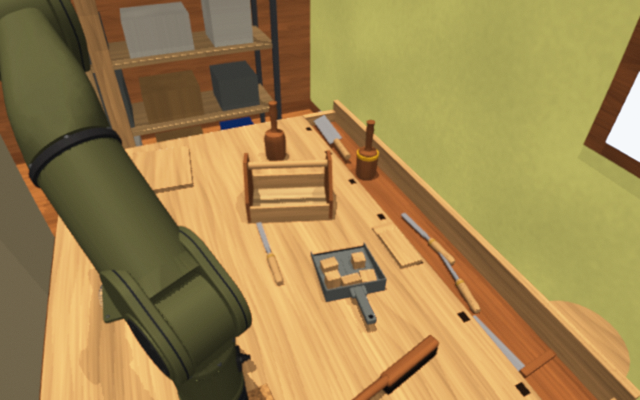

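The top view (up = +x, left = +y) shows the pan at about (360,203) with its handle to (424,209). The tote is at (249,216), the chisel at (313,260), the board at (345,146) and the brush at (464,216). I'll enlarge it to read positions.

```bash
cat > h.py <<'E'
import numpy as np, cv2
from scipy.spatial.transform import Rotation as R
from cell import env, vision
def rot(q): return R.from_quat(np.r_[q[1:],q[0]])
def px2w(n,p,z):
    m=vision.camera_model(n); u=cv2.undistortPoints(np.array([[p]],float),m["K"],m["dist"])[0,0]
    d=rot(m["orientation"]).apply([*u,1]); c=m["xyz"]; return c+d*(z-c[2])/d[2]
def w2px(n,X):
    m=vision.camera_model(n); r=rot(m["orientation"]).inv()
    return cv2.projectPoints(np.atleast_2d(X).astype(float),r.as_rotvec(),-r.apply(m["xyz"]),m["K"],m["dist"])[0][:,0]
def crop(n,x0,y0,x1,y1,s,f):
    im=vision.camera(n)[y0:y1,x0:x1,::-1]; cv2.imwrite("pics/"+f,cv2.resize(im,None,fx=s,fy=s,interpolation=cv2.INTER_CUBIC))
E
python3 -c "
from h import *
crop('top',195,155,435,285,3.3,'c1.png')"
```

```text
(no output)
```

View pics/c1.png

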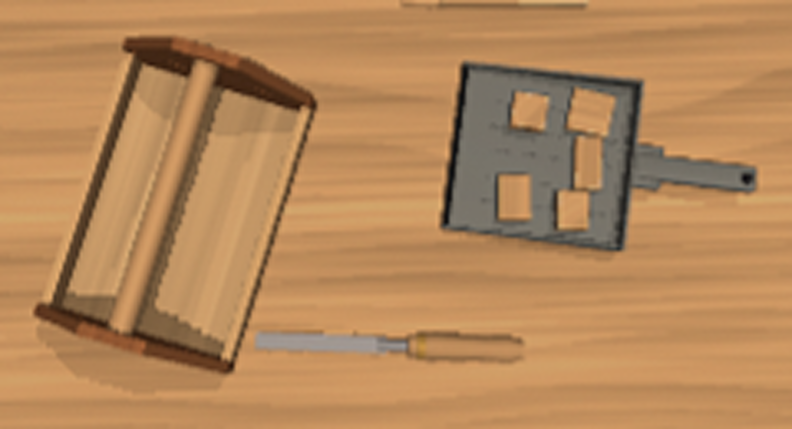

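Run:
```python
from h import *
P=lambda x,y,z: px2w('top',(x/3.3+195-.35,y/3.3+155-.35),z)
a,b=P(641,83,.05),P(621,249,.05); c,d=P(463,64,.018),P(443,228,.018); e=P(755,180,.05)
print('pan',a,b,c,d,'hend',e)
print(np.linalg.norm(a-b),np.linalg.norm((c-d)[:2]),np.linalg.norm((a-c)[:2]))
r1,r2=P(207,64,.17),P(122,330,.17);print('rail',r1,r2,np.linalg.norm(r1-r2),(r1+r2)/2)
w=[P(315,105,.065),P(228,358,.065),P(133,55,.065),P(50,303,.065)];print('walls',w)
print('chisel',P(257,342,.01),P(522,347,.02)); print('board near edge',P(403,3,.018),P(585,5,.018))
yp=(a+b)/2-(c+d)/2;th=np.arctan2(*( -yp[:2])[::-1]);print('y axis dir deg',np.degrees(th))
print('edge x dir',np.degrees(np.arctan2(*(a-b)[:2][::-1])))
s=env.observe();print(rot(s['tcp_rot']).as_matrix().round(3))
```

```text
pan [ 0.62208385 -0.27501377  0.05      ] [ 0.45851128 -0.24834882  0.05      ] [ 0.6506285  -0.10094221  0.018     ] [ 0.48542699 -0.07594211  0.018     ] hend [ 0.52296162 -0.38284679  0.05      ]
0.16573172006251616 0.16708244781602408 0.1763964445673216
rail [0.63182511 0.14140625 0.17      ] [0.39187787 0.22028825 0.17      ] 0.25258076874458635 [0.51185149 0.18084725 0.17      ]
walls [array([0.60600533, 0.047449  , 0.065     ]), array([0.3631976 , 0.13554202, 0.065     ]), array([0.65977178, 0.22444387, 0.065     ]), array([0.42032442, 0.3053101 , 0.065     ])]
chisel [0.37753383 0.11177383 0.01      ] [ 0.36573526 -0.15055003  0.02      ]
board near edge [ 0.71470942 -0.04195712  0.018     ] [ 0.708156   -0.22659505  0.018     ]
y axis dir deg 80.90587890958825
edge x dir -9.258688235905726
[[-0.973 -0.     0.232]
 [-0.232  0.001 -0.973]
 [ 0.    -1.    -0.001]]
```

```bash
cat >> h.py <<'E'
def to(g,yaw,tau):
    """shift (cm) and turn (deg) in tool axes bringing grasp point to g; tool z at yaw, tau tips tool dir towards +y_pan"""
    s=env.observe(); R0=rot(s['tcp_rot'])
    Rt=R.from_euler('z',yaw,degrees=True)*R.from_euler('x',tau,degrees=True)*R.from_matrix(np.array([[0,-1,0],[0,0,-1],[1,0,0]]).T)
    t=np.array(g)-Rt.apply([0,.006,0])
    print('shift',(100*R0.inv().apply(t-s['position'])).round(2),'turn',np.degrees((R0.inv()*Rt).as_rotvec()).round(1))
E
python3 -c "
from h import *
to([.530,-.323,.16],-9.2,20)
to([.530,-.323,.16],-9.2,0)"
```

```text
shift [-44.     9.03 -18.55] turn [-11.7 -66.7  17.6]
shift [-44.08   8.99 -18.74] turn [  0.1 -67.4  -0. ]
```

Emit:
arm_command:
  rows:
    - [[-22,2,-9],[-6,-34,9],8.5]
    - [[-22,2,-9],[-6,-34,9],8.5]
    - [[-22,2,-9],[-6,-34,9],8.5]
    - [[-22,2,-9],[-6,-34,9],8.5]
    - [[-22,2,-9],[-6,-34,9],8.5]
    - [[-22,2,-9],[-6,-34,9],8.5]
    - [[-44,9,-18.5],[-11.7,-66.7,17.6],8.5]
    - [[-44,9,-18.5],[-11.7,-66.7,17.6],8.5]
    - [[-44,9,-18.5],[-11.7,-66.7,17.6],8.5]
    - [[-44,9,-18.5],[-11.7,-66.7,17.6],8.5]
    - [[-44,9,-18.5],[-11.7,-66.7,17.6],8.5]
    - [[-44,9,-18.5],[-11.7,-66.7,17.6],8.5]
    - [[-44,9,-18.5],[-11.7,-66.7,17.6],8.5]
    - [[-44,9,-18.5],[-11.7,-66.7,17.6],8.5]

```text
t: 1.32
position: [0.5317, -0.3225, 0.1654]
tcp_rot: [0.547, -0.359, 0.609, -0.449]
force: [-0.1, 0.0, 0.8]
finger_gap: 0.996
```

```bash
python3 -c "
from h import *
to([.530,-.323,.16],-9.2,20);to([.530,-.323,.042],-9.2,20)
print(env.observe()['joint_pos'].round(2))
a=vision.camera('top')[150:250,330:490,::-1];b=vision.camera('side')[200:400,230:470,::-1]
a=cv2.resize(a,(640,400));b=cv2.resize(b,(480,400))
cv2.imwrite('pics/a1.png',cv2.resize(np.hstack([a,b]),(800,286)))
print(w2px('side',[[.530,-.323,.042],[.554,-.175,0]]),w2px('top',[[.530,-.323,.042]]))
"
```

```text
shift [ 0.26 -0.12 -0.16] turn [ 0.1  0.3 -0.1]
shift [ 4.32 10.96 -0.16] turn [ 0.1  0.3 -0.1]
[ 0.94  0.94 -0.63  1.5   0.21  0.95  0.21]
[[362.92454654 303.69570735]
 [345.31614211 271.79813543]] [[404.44095826 207.72255969]]
```

View pics/a1.png

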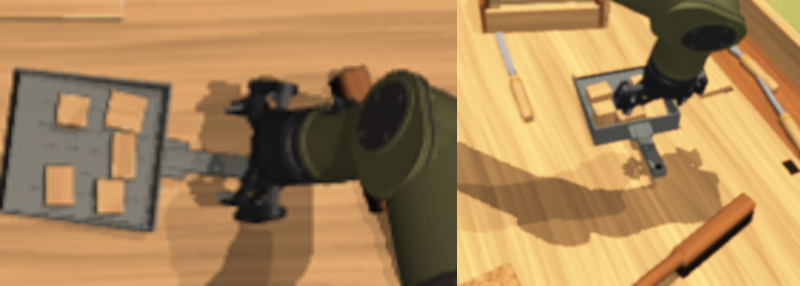

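Emit:
arm_command:
  rows:
    - [[2.2,5.5,-0.2],[0,0,0],8.5]
    - [[2.2,5.5,-0.2],[0,0,0],8.5]
    - [[3.8,9.5,-0.2],[0,0,0],6]
    - [[4.3,10.9,-0.2],[0,0,0],6]
    - [[4.3,10.9,-0.2],[0,0,0],5]
    - [[4.3,10.9,-0.2],[0,0,0],4]
    - [[4.3,10.9,-0.2],[0,0,0],3]
    - [[4.3,10.9,-0.2],[0,0,0],2]
    - [[4.3,10.9,-0.2],[0,0,0],0]
    - [[4.3,10.9,-0.2],[0,0,0],0]
    - [[4.3,10.9,-0.2],[0,0,0],0]
    - [[4.3,10.9,-0.2],[0,0,0],0]
    - [[4.3,10.9,-0.2],[0,0,0],0]
  squeeze: 110

```text
t: 2.5
position: [0.5293, -0.3301, 0.0517]
tcp_rot: [0.545, -0.357, 0.608, -0.453]
force: [-0.3, -2.6, 7.8]
finger_gap: 0.283
```

Emit:
arm_command:
  rows:
    - [[-0.3,-0.9,0],[0,0,0],0]
    - [[-0.7,-1.9,0],[0,0,0],0]
    - [[-1.2,-3.3,0],[0,0,0],0]
    - [[-1.7,-4.7,0],[0,0,0],0]
    - [[-2.4,-6.6,0],[0,0,0],0]
    - [[-3.1,-8.5,0],[0,0,0],0]
    - [[-3.4,-9.4,0],[0,0,0],0]
    - [[-3.4,-9.4,0],[0,0,0],0]

```text
t: 3.17
position: [0.5292, -0.3297, 0.1526]
tcp_rot: [0.546, -0.358, 0.607, -0.453]
force: [0.7, -0.5, -2.5]
finger_gap: 0.283
```

```bash
python3 -c "
from h import *
s=env.observe();print(s['force'],s['torque'],rot(s['tcp_rot']).as_matrix().round(3))
crop('side',230,180,470,360,3.3,'a2.png')
P=s['position']+rot(s['tcp_rot']).apply([0,.006,0])
Rp=R.from_euler('z',-9.2,degrees=True)
for q in ([-.085,240,0],):pass
pts=np.array([[x,y,z] for x in(-.085,.085) for y,z in((.09,.003),(.09,.018),(-.09,.05))])-[0,-.155,.046]
print(((w2px('side',P+Rp.apply(pts))-[230,180])*3.3).round(0))
"
```

```text
[ 0.71239698 -0.47243735 -2.52466765] [-0.87800671  0.17017305 -0.02969364] [[-0.148  0.06   0.987]
 [-0.929  0.334 -0.16 ]
 [-0.339 -0.941  0.006]]
[[264. 164.]
 [264. 151.]
 [317. 276.]
 [449. 134.]
 [450. 121.]
 [530. 238.]]
```

View pics/a2.png

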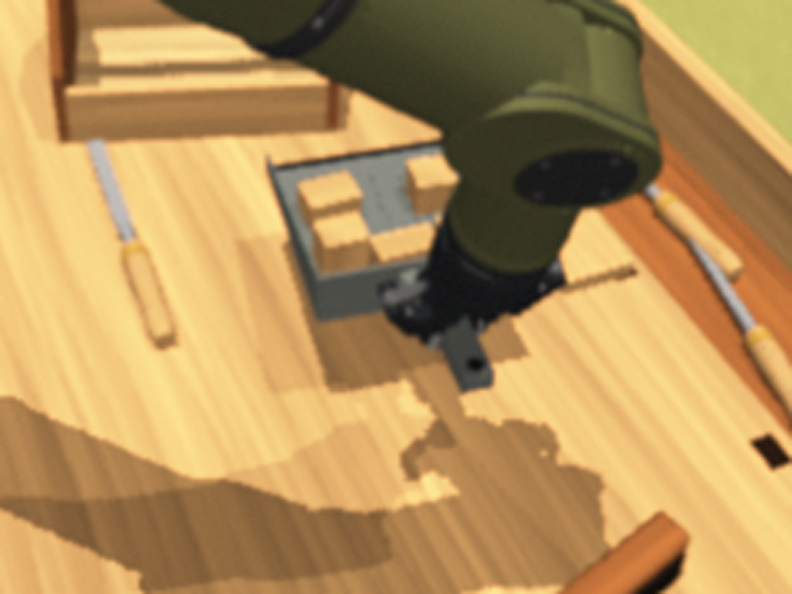

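The pan is lifted level: the lip's left corner is at about (272,165), close to the no-sag prediction of (264,164). The offcuts are inside. Next I'll work out the pour poses.

```bash
cat >> h.py <<'E'
C=np.array([.512,.180,0]); YT=-18.7
def pour(ly,lz,th,tau0=20):
    Rp=R.from_euler('z',YT,degrees=True)*R.from_euler('x',th,degrees=True)
    lip=C+R.from_euler('z',YT,degrees=True).apply([0,ly,lz])
    g=lip-Rp.apply([0,.245,-.043]); print(ly,lz,th,g.round(3)); to(g,YT,tau0+th)
E
python3 -c "
from h import *
pour(-.15,.15,0);pour(-.065,.14,0)
pour(-.065,.12,-15)"
```

```text
-0.15 0.15 0 [ 0.385 -0.194  0.193]
shift [-11.88  -0.86 -16.27] turn [3.1 9.  0.1]
-0.065 0.14 0 [ 0.413 -0.114  0.183]
shift [-19.43   2.93 -14.87] turn [3.1 9.  0.1]
-0.065 0.12 -15 [ 0.419 -0.095  0.225]
shift [-22.81  -0.35 -14.51] turn [  1.9   9.4 -14.8]
```

Emit:
arm_command:
  rows:
    - [[-1.0,-0.3,-1.3],[0.3,0.8,0],0]
    - [[-2.5,-0.6,-3.3],[0.7,2,0],0]
    - [[-4.5,-0.9,-6],[1.2,3.4,0],0]
    - [[-6.5,-0.9,-8.7],[1.7,4.8,0],0]
    - [[-8.5,-0.9,-11.4],[2.2,6.2,0],0]
    - [[-10.5,-0.9,-14],[2.7,7.8,0],0]
    - [[-11.9,-0.9,-15.5],[3.1,9,0],0]
    - [[-13.5,-0.3,-15.9],[3.1,9,0],0]
    - [[-15.5,0.8,-15.5],[3.1,9,0],0]
    - [[-17.5,1.9,-15.2],[3.1,9,0],0]
    - [[-19,2.7,-14.9],[3.1,9,0],0]
    - [[-19.4,2.9,-14.9],[3.1,9,0],0]
    - [[-19.4,2.9,-14.9],[3.1,9,0],0]

```text
t: 4.3
position: [0.4104, -0.114, 0.1875]
tcp_rot: [0.505, -0.308, 0.638, -0.493]
force: [-0.0, -0.2, -2.5]
finger_gap: 0.284
```

```bash
python3 -c "
from h import *
print(env.observe()['joint_pos'].round(2),env.observe()['force'])
pour(-.065,.14,0)
for a in ((-.065,.12,-12),(-.06,.1,-24),(-.06,.09,-34),(-.06,.085,-44)):pour(*a)
a=vision.camera('top')[140:290,190:430,::-1];b=vision.camera('side')[130:360,190:430,::-1]
cv2.imwrite('pics/a3.png',cv2.resize(np.hstack([cv2.resize(a,(400,250)),cv2.resize(b,(261,250))]),(793,300)))
"
```

```text
[ 0.81  0.68 -0.63  2.19  0.09  0.37 -0.12] [-0.04920584 -0.21268781 -2.47526256]
-0.065 0.14 0 [ 0.413 -0.114  0.183]
shift [ 0.06 -0.14  0.19] turn [0.3 0.1 0. ]
-0.065 0.12 -12 [ 0.417 -0.1    0.213]
shift [-2.43 -2.46  0.19] turn [  0.3   0.1 -12. ]
-0.06 0.1 -24 [ 0.427 -0.072  0.239]
shift [-6.2  -3.86  0.18] turn [  0.3   0.1 -24. ]
-0.06 0.09 -34 [ 0.435 -0.046  0.263]
shift [-9.66 -5.1   0.18] turn [  0.3   0.2 -34. ]
-0.06 0.085 -44 [ 0.446 -0.015  0.286]
shift [-13.62  -6.13   0.18] turn [  0.2   0.2 -44. ]
```

View pics/a3.png

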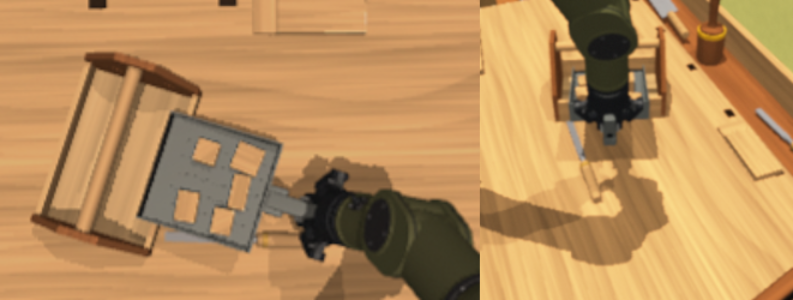

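The pan is level and its lip lies over the near half of the tote (lip edge (175,112)–(140,215), inside the near wall). It is square to the tote, so I'm tipping now.

Emit:
arm_command:
  rows:
    - [[-0.8,-0.8,0.2],[0,0,-4],0]
    - [[-1.6,-1.6,0.2],[0,0,-8],0]
    - [[-2.4,-2.4,0.2],[0,0,-12],0]
    - [[-3.6,-2.9,0.2],[0,0,-16],0]
    - [[-4.9,-3.4,0.2],[0,0,-20],0]
    - [[-6.2,-3.8,0.2],[0,0,-24],0]
    - [[-7.2,-4.2,0.2],[0,0,-27],0]
    - [[-7.9,-4.5,0.2],[0,0,-29],0]
    - [[-8.6,-4.7,0.2],[0,0,-31],0]
    - [[-9.3,-5,0.2],[0,0,-33],0]
    - [[-9.7,-5.1,0.2],[0,0,-34],0]
    - [[-10.5,-5.3,0.2],[0,0,-36],0]
    - [[-11.3,-5.5,0.2],[0,0,-38],0]
    - [[-12,-5.7,0.2],[0,0,-40],0]
    - [[-12.8,-5.9,0.2],[0,0,-42],0]
    - [[-13.6,-6.1,0.2],[0,0,-44],0]
    - [[-13.6,-6.1,0.2],[0,0,-44],0]
    - [[-13.6,-6.1,0.2],[0,0,-44],0]
    - [[-13.6,-6.1,0.2],[0,0,-44],0]

```text
t: 5.98
position: [0.447, -0.0162, 0.2915]
tcp_rot: [-0.282, 0.523, -0.477, 0.647]
force: [0.5, 0.4, -2.6]
finger_gap: 0.282
```

```bash
python3 -c "
from h import *
print(env.observe()['joint_pos'].round(2),env.observe()['force'])
pour(-.06,.085,-44)
a=vision.camera('top')[140:290,190:430,::-1];b=vision.camera('side')[130:280,190:430,::-1]
cv2.imwrite('pics/a4.png',cv2.resize(np.vstack([a,b]),(720,600) if 0 else (480,600),interpolation=cv2.INTER_CUBIC))
"
```

```text
[-0.26  0.51 -0.05  1.93  0.43  1.01 -0.93] [ 0.46872552  0.39289099 -2.57747712]
-0.06 0.085 -44 [ 0.446 -0.015  0.286]
shift [-0.25 -0.13 -0.13] turn [ 0.2 -0.1  0.1]
```

View pics/a4.png

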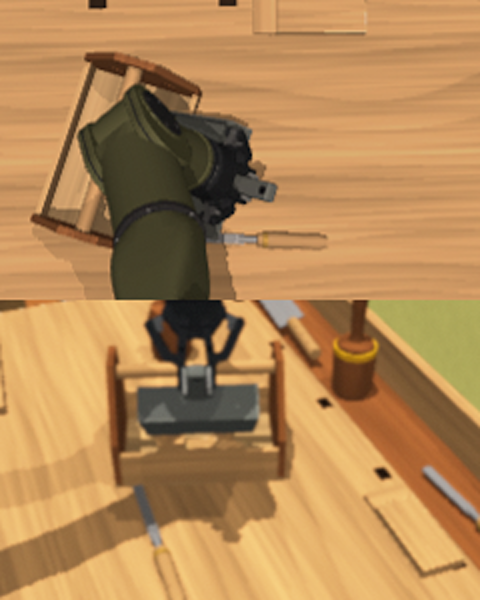

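The weight on the wrist hasn't changed (about −2.5 N), so the offcuts still seem to be in the pan. I'll tip it further.

```bash
python3 -c "
from h import *
pour(-.06,.085,-52);pour(-.06,.09,-60)"
```

```text
-0.06 0.085 -52 [0.455 0.012 0.305]
shift [-2.28 -2.99 -0.14] turn [ 0.2 -0.1 -7.9]
-0.06 0.09 -60 [0.465 0.042 0.324]
shift [-4.47 -6.02 -0.16] turn [  0.2  -0.1 -15.9]
```

Emit:
arm_command:
  rows:
    - [[-0.6,-0.7,-0.1],[0,0,-2],0]
    - [[-1.1,-1.5,-0.1],[0,0,-4],0]
    - [[-1.7,-2.2,-0.1],[0,0,-6],0]
    - [[-2.3,-3,-0.1],[0,0,-8],0]
    - [[-2.3,-3,-0.1],[0,0,-8],0]
    - [[-2.3,-3,-0.1],[0,0,-8],0]
    - [[-2.3,-3,-0.1],[0,0,-8],0]
    - [[-2.3,-3,-0.1],[0,0,-8],0]
    - [[-2.3,-3,-0.1],[0,0,-8],0]

```text
t: 6.83
position: [0.4569, 0.0157, 0.3098]
tcp_rot: [-0.236, 0.555, -0.439, 0.666]
force: [-0.3, 0.3, -2.2]
finger_gap: 0.28
```

Emit:
arm_command:
  rows:
    - [[-0.7,-1,0],[0,0,-2.7],0]
    - [[-1.4,-2,0],[0,0,-5.3],0]
    - [[-2.2,-3,0],[0,0,-8],0]
    - [[-2.2,-3,0],[0,0,-8],0]
    - [[-2.2,-3,0],[0,0,-8],0]
    - [[-2.2,-3,0],[0,0,-8],0]
    - [[-2.2,-3,0],[0,0,-8],0]
    - [[-2.2,-3,0],[0,0,-8],0]

```text
t: 7.5
position: [0.4681, 0.0484, 0.3238]
tcp_rot: [-0.189, 0.584, -0.4, 0.681]
force: [0.2, -0.8, -2.5]
finger_gap: 0.284
```

```bash
python3 -c "
from h import *
F=[]
for i in range(12): vision.camera('side'); F.append(env.observe()['force'])
print(np.mean(F,0),np.std(F,0))
print(env.observe()['joint_pos'].round(2))
pour(-.06,.09,-60)
pour(-.065,.12,-20);pour(-.065,.14,0)
"
```

```text
[ 0.22430286  0.13306932 -1.92467247] [0.46134522 0.57954403 0.39505572]
[-0.49  0.64 -0.01  1.71  0.46  1.38 -1.06]
-0.06 0.09 -60 [0.465 0.042 0.324]
shift [ 0.63 -0.11 -0.05] turn [0.1 0.1 0.1]
-0.065 0.12 -20 [ 0.422 -0.086  0.244]
shift [ 6.25 14.82 -0.03] turn [ 0.1  0.  40.1]
-0.065 0.14 0 [ 0.413 -0.114  0.183]
shift [ 4.700e+00  2.156e+01 -2.000e-02] turn [ 0.1  0.  60.1]
```

Emit:
arm_command:
  rows:
    - [[1.5,3.7,0],[0,0,6],0]
    - [[2.8,6.5,0],[0,0,12],0]
    - [[4,9,0],[0,0,19],0]
    - [[5,11.3,0],[0,0,26],0]
    - [[5.8,13.2,0],[0,0,33],0]
    - [[6.2,14.8,0],[0,0,40],0]
    - [[6.2,16.8,0],[0,0,46],0]
    - [[5.7,19,0],[0,0,53],0]
    - [[4.8,21.2,0],[0,0,60],0]
    - [[4.7,21.5,0],[0,0,60],0]
    - [[4.7,21.5,0],[0,0,60],0]

```text
t: 9.02
position: [0.4087, -0.121, 0.1862]
tcp_rot: [0.5, -0.303, 0.642, -0.495]
force: [-0.8, -0.3, -2.4]
finger_gap: 0.285
```

```bash
python3 -c "
from h import *
print(env.observe()['joint_pos'].round(2),env.observe()['force'])
pour(-.15,.15,0); to([.530,-.328,.16],-9.2,20)
a=vision.camera('top')[140:290,190:430,::-1];b=vision.camera('side')[130:280,190:430,::-1]
cv2.imwrite('pics/a5.png',cv2.resize(np.vstack([a,b]),(480,600),interpolation=cv2.INTER_CUBIC))
"
```

```text
[ 0.8   0.67 -0.59  2.19  0.02  0.37 -0.04] [-0.83851193 -0.26926985 -2.38687991]
-0.15 0.15 0 [ 0.385 -0.194  0.193]
shift [ 6.98 -3.87  0.22] turn [ 0.2 -0.9 -0. ]
shift [15.39 -3.6  18.38] turn [-3.  -9.8 -0.1]
```

View pics/a5.png

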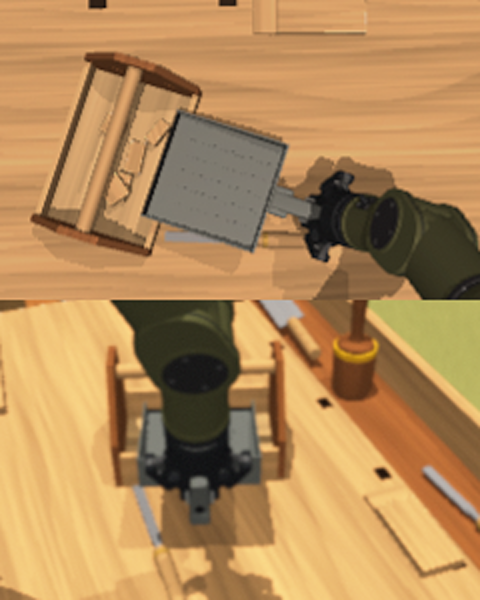

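The pan is empty, and the offcuts lie in the near half of the tote, around (105–170,120–210). Now I'm carrying the pan back to its old spot.

Emit:
arm_command:
  rows:
    - [[2.5,-1.4,0.2],[0,0,0],0]
    - [[5,-2.8,0.2],[0,0,0],0]
    - [[7,-3.8,0.6],[0,-1,0],0]
    - [[8.5,-3.8,3],[-0.5,-2,0],0]
    - [[10,-3.8,6],[-1,-3.5,0],0]
    - [[11.5,-3.7,9.5],[-1.5,-5.5,0],0]
    - [[13,-3.7,13],[-2,-7,0],0]
    - [[14.4,-3.6,16],[-2.6,-8.5,0],0]
    - [[15.3,-3.6,18],[-3,-9.8,0],0]
    - [[15.4,-3.6,18.4],[-3,-9.8,0],0]
    - [[15.4,-3.6,18.4],[-3,-9.8,0],0]
    - [[15.4,-3.6,18.4],[-3,-9.8,0],0]

```text
t: 10.12
position: [0.537, -0.3203, 0.171]
tcp_rot: [0.55, -0.363, 0.604, -0.448]
force: [0.1, -0.0, -1.7]
finger_gap: 0.285
```

```bash
python3 -c "
from h import *
to([.530,-.328,.16],-9.2,20);to([.530,-.328,.056],-9.2,20);to([.530,-.328,.046],-9.2,20)
print(env.observe()['position'])
"
```

```text
shift [ 1.19  0.14 -0.58] turn [-0.   1.1  0.2]
shift [ 4.72  9.92 -0.65] turn [-0.   1.1  0.2]
shift [ 5.06 10.86 -0.66] turn [-0.   1.1  0.2]
[ 0.53695137 -0.32026919  0.17103603]
```

Emit:
arm_command:
  rows:
    - [[1.2,0.1,-0.6],[0,1,0],0]
    - [[1.9,2,-0.6],[0,1,0],0]
    - [[2.6,4,-0.6],[0,1,0],0]
    - [[3.3,6,-0.6],[0,1,0],0]
    - [[4,8,-0.6],[0,1,0],0]
    - [[4.4,9.2,-0.6],[0,1,0],0]
    - [[4.6,9.7,-0.6],[0,1,0],0]
    - [[4.6,9.7,-0.6],[0,1,0],0]
    - [[4.6,9.7,-0.6],[0,1,0],0]

```text
t: 10.87
position: [0.5295, -0.3326, 0.064]
tcp_rot: [0.544, -0.357, 0.61, -0.453]
force: [-0.3, -0.4, -1.5]
finger_gap: 0.282
```

```bash
python3 -c "
from h import *
to([.530,-.328,.046],-9.2,20)
print(env.observe()['position'],env.observe()['force'])
"
```

```text
shift [ 0.18  1.25 -0.03] turn [-0.2 -0.2  0.1]
[ 0.52954711 -0.33261792  0.06399334] [-0.3040255  -0.36057744 -1.49493865]
```

Lowering the last 12 mm gently.

Emit:
arm_command:
  rows:
    - [[0.1,0.3,0],[0,0,0],0]
    - [[0.2,0.6,0],[0,0,0],0]
    - [[0.3,0.8,0],[0,0,0],0]
    - [[0.4,1.0,0],[0,0,0],0]
    - [[0.4,1.1,0],[0,0,0],0]
    - [[0.4,1.2,0],[0,0,0],0]
    - [[0.4,1.2,0],[0,0,0],0]
    - [[0.4,1.2,0],[0,0,0],0]

```text
t: 11.53
position: [0.5293, -0.3331, 0.0517]
tcp_rot: [0.544, -0.357, 0.61, -0.453]
force: [-2.9, -3.6, 5.4]
finger_gap: 0.283
```

Emit:
arm_command:
  rows:
    - [[0,0,0],[0,0,0],3]
    - [[0,0,0],[0,0,0],4]
    - [[0,0,0],[0,0,0],6]
    - [[0,0,0],[0,0,0],7]
    - [[0,0,0],[0,0,0],7]
    - [[0,0,0],[0,0,0],7]
    - [[-0.4,-0.9,0],[0,0,0],7]
    - [[-1,-2.8,0],[0,0,0],7]
    - [[-2,-5.6,0],[0,0,0],7]
    - [[-3.4,-9.4,0],[0,0,0],7]
    - [[-5,-13.5,0],[0,0,0],7]
    - [[-6.2,-17,0],[0,0,0],7]
    - [[-7.6,-21,0],[0,0,0],7]
    - [[-9,-25,0],[0,0,0],7]
    - [[-9,-25,0],[0,0,0],7]
    - [[-9,-25,0],[0,0,0],7]

```text
t: 12.87
position: [0.5306, -0.3327, 0.3202]
tcp_rot: [0.545, -0.357, 0.607, -0.455]
force: [-0.2, -0.4, -0.6]
finger_gap: 0.821
```

```bash
python3 -c "
from h import *
print(env.observe()['joint_pos'].round(2))
a=vision.camera('top')[155:285,195:435,::-1]
b=vision.camera('side')[180:340,230:430,::-1]
cv2.imwrite('pics/a6.png',np.hstack([cv2.resize(a,(480,260),interpolation=cv2.INTER_CUBIC),cv2.resize(b,(320,260),interpolation=cv2.INTER_CUBIC)]))
g=np.array([.512,.18,.165])
for yaw in (YT-90,YT+90):
  to(g+[0,0,.14],yaw,0)
"
```

```text
[ 0.94  0.77 -0.63  1.34  0.09  1.23  0.24]
shift [-47.11  17.57  -9.98] turn [ 17.2  98.2 -14.6]
shift [-47.11  17.57  -9.98] turn [-14.  -79.8 -16.5]
```

View pics/a6.png

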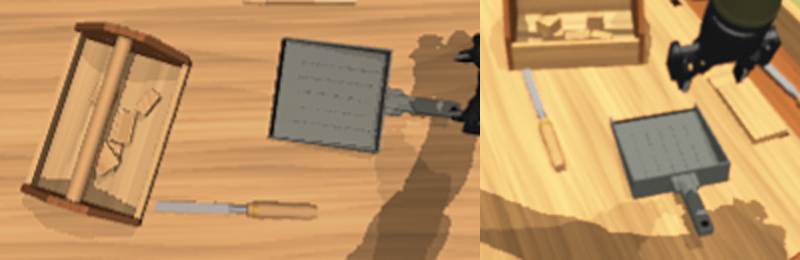

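The pan lies flat and empty at its old place, and the offcuts are in the near half of the tote. Next I move above the rail.

Emit:
arm_command:
  rows:
    - [[-23.5,7,-5],[-7,-40,-8],7]
    - [[-23.5,7,-5],[-7,-40,-8],7]
    - [[-23.5,7,-5],[-7,-40,-8],7]
    - [[-23.5,7,-5],[-7,-40,-8],7]
    - [[-23.5,7,-5],[-7,-40,-8],7]
    - [[-23.5,7,-5],[-7,-40,-8],7]
    - [[-47.1,17.6,-10],[-14,-79.8,-16.5],7]
    - [[-47.1,17.6,-10],[-14,-79.8,-16.5],7]
    - [[-47.1,17.6,-10],[-14,-79.8,-16.5],7]
    - [[-47.1,17.6,-10],[-14,-79.8,-16.5],7]
    - [[-47.1,17.6,-10],[-14,-79.8,-16.5],7]
    - [[-47.1,17.6,-10],[-14,-79.8,-16.5],7]
    - [[-47.1,17.6,-10],[-14,-79.8,-16.5],7]
    - [[-47.1,17.6,-10],[-14,-79.8,-16.5],7]
    - [[-47.1,17.6,-10],[-14,-79.8,-16.5],7]

```text
t: 14.22
position: [0.5116, 0.1799, 0.3094]
tcp_rot: [-0.697, 0.699, -0.115, 0.114]
force: [-0.4, -1.1, -0.5]
finger_gap: 0.817
```

```bash
python3 -c "
from h import *
print(env.observe()['joint_pos'].round(2))
g=np.array([.512,.18,.165])
to(g+[0,0,.14],YT+90,0);to(g,YT+90,0)
P=lambda x,y,z: px2w('top',(x/2+195-.25,y/2+155-.25),z)
for p in((150,100),(125,125),(112,155),(103,168)): print(R.from_euler('z',-YT,degrees=True).apply(P(*p,.03)-C).round(3))
a=vision.camera('top')[155:285,195:435,::-1]
b=vision.camera('side')[110:240,200:380,::-1]
cv2.imwrite('pics/a7.png',np.hstack([cv2.resize(a,(440,238),interpolation=cv2.INTER_CUBIC),cv2.resize(b,(360,238),interpolation=cv2.INTER_CUBIC)]))
"
```

```text
[ 0.08  0.62 -0.85  1.73  0.53  1.04  0.29]
shift [ 0.04 -0.16  0.02] turn [ 0.1  0.1 -0.1]
shift [ 0.06 13.84  0.05] turn [ 0.1  0.1 -0.1]
[ 0.058 -0.047  0.03 ]
[ 0.007 -0.021  0.03 ]
[-0.046 -0.016  0.03 ]
[-0.07  -0.008  0.03 ]
```

View pics/a7.png

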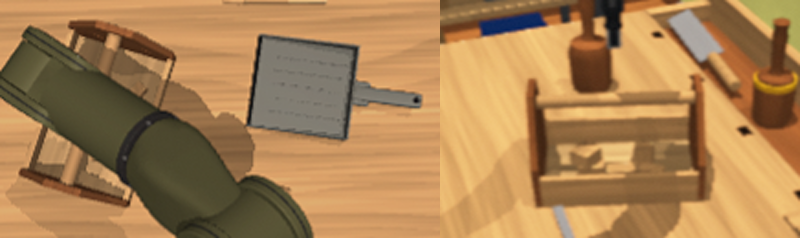

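The gripper hangs above mid-rail, at (612,20) in the crop, with the rail middle at (620,95). I'm descending and gripping.

Emit:
arm_command:
  rows:
    - [[0,3.5,0],[0,0,0],7]
    - [[0,7,0],[0,0,0],7]
    - [[0,10,0],[0,0,0],7]
    - [[0,12,0],[0,0,0],7]
    - [[0,13.2,0],[0,0,0],7]
    - [[0,13.8,0],[0,0,0],7]
    - [[0,13.8,0],[0,0,0],6]
    - [[0,13.8,0],[0,0,0],5]
    - [[0,13.8,0],[0,0,0],4]
    - [[0,13.8,0],[0,0,0],3]
    - [[0,13.8,0],[0,0,0],0]
    - [[0,13.8,0],[0,0,0],0]
    - [[0,13.8,0],[0,0,0],0]
    - [[0,13.8,0],[0,0,0],0]
    - [[0,13.8,0],[0,0,0],0]
    - [[0,13.8,0],[0,0,0],0]
  squeeze: 75

```text
t: 15.65
position: [0.5139, 0.1811, 0.1743]
tcp_rot: [0.699, -0.697, 0.114, -0.116]
force: [0.4, 1.8, 5.7]
finger_gap: 0.254
```

Emit:
arm_command:
  rows:
    - [[0,-0.2,0],[0,0,0],0]
    - [[0,-0.5,0],[0,0,0],0]
    - [[0,-0.9,0],[0,0,0],0]
    - [[0,-1.4,0],[0,0,0],0]
    - [[0,-2,0],[0,0,0],0]
    - [[0,-2.7,0],[0,0,0],0]
    - [[0,-3.5,0],[0,0,0],0]
    - [[0,-4.3,0],[0,0,0],0]
    - [[0,-5.1,0],[0,0,0],0]
    - [[0,-5.9,0],[0,0,0],0]
    - [[0,-6.7,0],[0,0,0],0]
    - [[0,-7.5,0],[0,0,0],0]
    - [[0,-8.2,0],[0,0,0],0]
    - [[0,-8.8,0],[0,0,0],0]
    - [[0,-9.3,0],[0,0,0],0]
    - [[0,-9.7,0],[0,0,0],0]
    - [[0,-10,0],[0,0,0],0]
    - [[0,-10,0],[0,0,0],0]
    - [[0,-10,0],[0,0,0],0]
    - [[0,-10,0],[0,0,0],0]

```text
t: 17.32
position: [0.5125, 0.1795, 0.2727]
tcp_rot: [-0.697, 0.698, -0.115, 0.115]
force: [0.3, 1.6, -7.4]
finger_gap: 0.25
```

```bash
cat > look.py <<'E'
from h import *
import sys
F=[];T=[]
for i in range(8): vision.camera('side'); o=env.observe(); F.append(o['force']);T.append(o['torque'])
print(np.mean(F,0).round(2),np.mean(T,0).round(3),o['position'],rot(o['tcp_rot']).as_matrix().round(3),np.abs(o['joint_velocities']).max())
crop('side',220,100,360,250,4,sys.argv[1])
c=np.array([.513,.181,o['position'][2]-.1743+.0])
pts=[[sx*.14,sy*.095,z] for sx in(-1,1) for sy,z in((-1,0),(-1,.065),(0,.195))]
print(((w2px('side',c+R.from_euler('z',YT,degrees=True).apply(pts))-[220,100])*4).round(0))
E
python3 look.py b1.png
```

```text
[-0.03 -0.19 -7.21] [ 0.008 -0.023  0.007] [0.51268617 0.17977939 0.27299541] [[ 0.947  0.001  0.321]
 [-0.321 -0.     0.947]
 [ 0.001 -1.     0.   ]] 0.0030471735854994166
[[101. 402.]
 [ 92. 335.]
 [ 82. 122.]
 [455. 388.]
 [458. 321.]
 [451. 111.]]
```

View pics/b1.png

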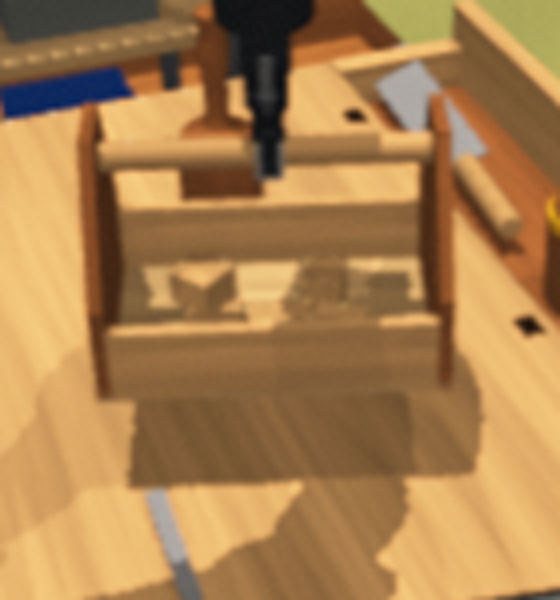

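The tote hangs level: its bottom corners are at (105,397) and (447,385), against (101,402) and (455,388) predicted for a level tote raised 9.9 cm. The wrist reads 7.2 N and the arm is still, so I'm handing in.

```bash
python3 -c "
from h import *
print(env.finish_job()); o=env.observe(); print(o['t'],o['position'],o['force'])"
```

```text
the job is handed in; nothing more can be done
None
the job is handed in; nothing more can be done
```

I handed the job in at about 18 s, with the tote held level and still by its rail about 10 cm above the bench and the offcuts inside.

**What I did:** I gripped the dustpan by its handle and tipped it over the near side of the tote. It took up to 60° of tilt; at 44° the wrist force still looked unchanged, though I could not see into the pan. I then laid the empty pan flat back at its old place and lifted the tote by mid-rail with a 75 N grip.

**Last checks:**
- **Height:** the gripper rose 9.9 cm from where it took hold of the rail.
- **Level:** the tote's corners in the side picture lay within about 2 pixels of a level tote.
- **Still:** joint speeds were near zero.
- **Pan:** the pictures showed it empty and flat on the bench.
- **Bystanders:** the arm met no unexpected resistance and nothing looked moved, but I didn't measure the mallet, chisel, board or brush again.

**Less certain:** I couldn't count all five offcuts separately in the pictures, because the rail and arm hid some. I inferred five from three things:
- The pan was empty.
- I saw none on the bench.
- The 7.2 N carried weight roughly matches tote plus five offcuts (about 6.9 N), given force readings that are 0.3–0.5 N noisy and biased.

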